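Load the relay carrier from the bench feeder

ROBOT

A 6-joint arm with a two-finger parallel gripper is mounted at the origin on a cart in front of the work surface, level with it; the furniture and walls round the work are solid. World frame = base frame: x ahead of the robot, y to its left, z up, the work surface at z = 0. Lengths are in mm, angles in rad, forces in N, time in s.
With the tool pointing down it reaches from about 350 to 775 mm from the base axis. Payload 7.3 kg.
Tool frame: the origin (TCP) lies at the very end of the fingers, on their centre line; the grasp point (between the pads) lies 19 mm behind it (bot.tcp_to_grasp is the distance from the TCP to the grasp point, in mm); z points along the fingers, y is the direction in which the jaws open and shut (so a half turn about z gives the same grasp; the last joint's range is limited). The gripper opens to 92 mm and grips with 3 to 60 N. Pads are 19 mm wide; open, the fingers measure 130 mm over their backs; the gripper's body (75 mm by 190 mm) begins 47 mm behind the grasp point.
Start: joints at [0.989, 0.342, 1.524, -0, 1.275, -0.146], TCP at [221.61, 475.956, 226.741] pointing down, gripper open.
Joint ranges: [-2.53, 2.53], [-0.77, 2.02], [0.04, 2.7], [-1, 4.14], [0.28, 2.66], [-3.11, 3.11]. Speed limits (rad/s): [2.57, 2.57, 3.14, 3.14, 3.14, 3.14].

INTERFACE

Orientations are given as [roll, pitch, yaw] about the fixed x, y, z axes, in that order (R = Rz(yaw) Ry(pitch) Rx(roll)).
In Python, from plant import bot gives the robot as it stands. The module is installed in compiled form; this text tells all that it offers.
- The arm moves only by the tool carry_out, never from a script. Its argument "motion" is a list of rows, each a list of 5 numbers: the closure, from 0 (fully open) to 1 (shut), then the shift along the tool's x, y, z in mm, then the turn about the tool's z in degrees. In form: [[claw, dx, dy, dz, spin], ...]. A call has 1 to 10 rows; each row is the pose to reach, as a shift and turn from the pose measured when the call began, along the tool's axes at that moment; what a row does not reach only later rows make up. A row lasts 1/8 s, in which the tool goes at most 62.5 mm and 10.7 degrees, less where a joint would pass 70% of its speed; a pose out of reach is approached as far as the arm can. A call with a gripper value outside its range is refused whole. The fingers move at their own pace and stop on an object; the grip force is fixed at half the most. Time passes only in rows, so rows that repeat a pose let the fingers close. It gives the time, the measured TCP pose, the force and the opening at its end, in the units of the state.
- bot.get_obs(): the state, without advancing time (a new reading comes with each control period).
- bot.capture(name): name is "side" or "top" or "wrist"; returns a dict with "color" (420x560x3 uint8, red, green, blue), "depth" (420x560 float32, mm along the optical axis (not along the pixel's ray), 0 where there is no reading), "K" (3x3 intrinsics, pixels), "camera_from_world" (4x4, takes a point from world to camera coordinates). Camera axes: x right, y down, z forward; pixel columns grow to the right and rows downward; lengths in mm; the calibration is good to about 2 mm. A picture is of the moment at which its call begins.
- bot.close_job(): hands the job in, once; it reports no verdict.
The state is a dict: "time": time; "joint_positions": joint angles; "dq": joint speeds; "tau": joint torques, N m; "tool_pos": TCP position; "tcp_rot": TCP orientation; "contact_force": force on the tool from outside, world axes, zero at the start; "moment": the same for the moment, N m; "grip_width": finger opening in mm.
Only numpy, scipy, OpenCV 4.12 (cv2) and the standard library are available. Lean on these libraries where they do the work, as an engineer would, in place of code of your own. Each camera call takes 0.05 s, during which the arm holds its last target.

TASK

Fill the two empty end pockets of the orange carrier tray with one relay each from the feeder: draw the tray along its track until an empty pocket is under the drop opening, push the feeder's red pad fully in so that one relay falls into it and let the slide spring back, then do the same for the other empty pocket. Leave the relay that is already in the middle pocket where it is, keep the last relay waiting in the feeder with the slide sprung back, and do not disturb the other things on the bench.

Things in the scene. Friction and masses are not known exactly. Their poses are not given: they have to be found in the camera images.
- feeder: bench relay feeder, fixed, aluminium and grey. Origin on the bench under the middle of its drop opening; x: the way the slide is pushed (away from the robot), y: along the tray track (to the left), z up. Track: 6 mm plate, y -116 to 205 mm, with 10 mm high rails at x = +-24 mm. A deck with slide guides (|y| < 30 mm, x -100 to 39 mm, z 49 to 92 mm) bridges the track
- drop (a point): centre of the drop opening in the feeder's deck (27 x 31 mm in x, y), 49 mm above the bench, at the deck's underside. A relay falling through it stands upright in a pocket whose middle is within 3 mm of it along the track; further off it may land on a pocket wall and stick. The magazine, a 35 x 40 mm tower with relays stacked to z = 163 mm, stands 45 mm in front of it (feeder x = -45 mm)
- slide (a joint): the feeder's black spring-return slide: 0 = sprung back, 0.0465 m = pushed fully in along the feeder's x. It carries the lowest relay in a bore; the relay falls through the drop opening once the slide is beyond 0.0445. Let go, it returns by itself (3 N at rest, 8 N at the end) and the next relay sinks into the bore
- push_pad (a point): centre of the face of the red push pad of the slide, 44 mm wide (y), 66 mm tall (62 to 128 mm above the bench), 8 mm thick; this point is on the face toward the robot, 20 mm below the pad's top edge, and moves with the slide. Pushed toward the feeder's +x
- tray: orange carrier tray, loose in the feeder's track, 0.25 kg, 38 x 124 x 22 mm, slides along the feeder's y, 45 mm either way. Origin under the centre of the pocket part (6 mm above the bench), axes like the feeder's. Three pockets 30 x 36 mm, 19 mm deep, at 40 mm pitch along y, 4 mm walls, 3 mm floor. A flat tongue, 5 mm thick and 28 mm wide, runs to y = 155 mm
- grip (a point): centre of the top of the tray's upright grip post, at y = 140 mm on the tray's tongue; the post is 28 mm (x) by 16 mm (y) and 52 mm tall above the tray's underside; pinch it from above or push its side to draw the tray along
- pocket_left (a point): middle of the floor of the pocket at the tray's +y end (nearest the grip post), empty at the start
- pocket_middle (a point): middle of the floor of the middle pocket, holds relay_d at the start
- pocket_right (a point): middle of the floor of the pocket at the tray's -y end, empty at the start
- relay_a: blue plug-in relay with a black base, 22 x 28 x 36 mm (x, y, z), origin at the centre of its underside, 35 g; at the start the lowest in the feeder, in the bore of the slide
- relay_b: blue plug-in relay with a black base, 22 x 28 x 36 mm (x, y, z), origin at the centre of its underside, 35 g; at the start the second in the magazine
- relay_c: blue plug-in relay with a black base, 22 x 28 x 36 mm (x, y, z), origin at the centre of its underside, 35 g; at the start the top one in the magazine; it is to stay in the feeder
- relay_d: blue plug-in relay with a black base, 22 x 28 x 36 mm (x, y, z), origin at the centre of its underside, 35 g; stands in the middle pocket of the tray
- pill_bottle: white screw-cap bottle lying or standing on the bench, not part of the job
- multimeter: teal and black multimeter lying or standing on the bench, not part of the job
- screwdriver_1: screwdriver with an orange handle lying or standing on the bench, not part of the job
- side_cutter: side cutters with red handles lying or standing on the bench, not part of the job
- pouch_red: small red pouch lying or standing on the bench, not part of the job

How it is judged:
By the outcome, as a careful person would: the job done as asked, in the order asked, and still so for the second after the job is handed in, with the robot touching nothing.
It also fails if it takes over 61 s, if anything falls off the work surface, if the arm or the gripper's body presses on something with over 40 N, if the wrist force passes 120 N, or if a joint passes its speed limit or range.

## Working session

There is one attempt and no reset: what is moved stays moved. The work goes in short steps, Python scripts to look and compute and a tool call to move; the robot and the scene stay as the last step left them, time stands still between calls to the robot, and variables do not carry over. Pictures are saved under pics/ and viewed, and the job is handed in when it is done.

Besides the shell and the picture viewer there is one more tool, called after "Emit:" in YAML: its name, and indented under it one key for each argument. carry_out: Moves the arm, as the interface text tells. Its arguments: {"type":"object","properties":{"motion":{"type":"array","items":{"type":"array","items":{"type":"number"}}}},"required":["motion"]}

```bash
mkdir -p pics; cat > h.py <<'E'
import numpy as np, cv2
from plant import bot
def snap(n,f):
    c=bot.capture(n); cv2.imwrite('pics/'+f+'.png',cv2.cvtColor(c['color'],cv2.COLOR_RGB2BGR)); np.savez('pics/'+f+'.npz',**c); return c
def cloud(c):
    d=c['depth'];K=c['K'];v,u=np.mgrid[:d.shape[0],:d.shape[1]]
    P=np.stack([(u-K[0,2])/K[0,0]*d,(v-K[1,2])/K[1,1]*d,d],-1)
    T=np.linalg.inv(c['camera_from_world']); W=P@T[:3,:3].T+T[:3,3]; W[d==0]=np.nan; return W
def proj(c,p):
    q=c['camera_from_world']@np.r_[p,1]; q=c['K']@q[:3]; return q[:2]/q[2]
E
python3 - <<'E'
from h import *
snap('top','top0');snap('side','side0')
o=bot.get_obs(); print(o)
E
```

```text
{'time': 0.1, 'joint_positions': array([ 9.89027418e-01,  3.42631692e-01,  1.52493353e+00, -3.72231910e-05,
        1.27537764e+00, -1.46053076e-01]), 'dq': array([ 5.10945557e-04, -6.08078114e-04, -2.44130462e-03, -8.62004197e-05,
       -1.25393686e-03, -2.53881298e-03]), 'tau': array([ 1.41261360e-03, -4.32003093e+01, -2.44696891e+01,  7.18679396e-02,
        5.25223883e-02, -7.74030696e-05]), 'tool_pos': array([221.39463559, 475.63388423, 226.12133433]), 'tcp_rot': array([-3.14025164e+00, -1.61284320e-04,  2.70588757e+00]), 'contact_force': array([ 0.08953898, -0.45178995,  0.55152581]), 'moment': array([-0.0165368 ,  0.04834013, -0.00629731]), 'grip_width': 91.91948430556299}
```

View pics/top0.png

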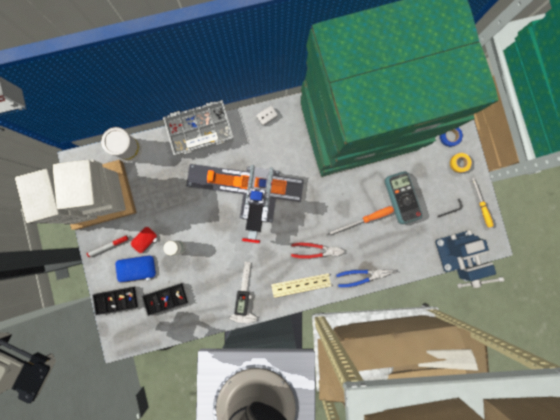

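View pics/side0.png

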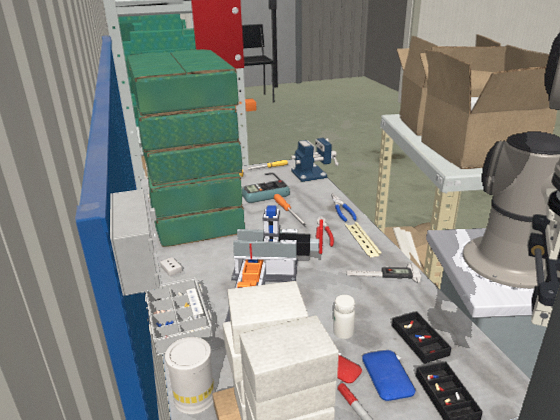

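```bash
python3 - <<'E'
from h import *
c=dict(np.load('pics/top0.npz')); W=cloud(c)
im=cv2.imread('pics/top0.png')[150:260,175:335]; cv2.imwrite('pics/top0z.png',cv2.resize(im,None,fx=5,fy=5,interpolation=cv2.INTER_CUBIC))
for p in [(258,168),(258,197),(251,240),(197,173),(210,178),(300,190),(230,210),(170,247)]: print(p,W[p[1],p[0]].round(1))
print(c['K'])
# heights in zone
Z=W[150:260:5,175:335:6,2]; print(np.array2string(Z.round(0),max_line_width=250))
hsv=cv2.cvtColor(cv2.imread('pics/top0.png'),cv2.COLOR_BGR2HSV)
m=(hsv[...,0]<15)&(hsv[...,1]>170)&(hsv[...,2]>120); m[:, :180]=0; m[:,310:]=0; m[:160]=0;m[205:]=0
Q=W[m]; Q=Q[(Q[:,2]<80)]
print(len(Q)); 
t=Q[Q[:,2]>48]; print('post',t.mean(0),t.min(0),t.max(0),len(t))
E
```

```text
(258, 168) [641.7  -1.8  58.2]
(258, 197) [554.8  -7.1 162.7]
(251, 240) [452.2  10.  129.9]
(197, 173) [nan nan nan]
(210, 178) [613.5 124.6  57.4]
(300, 190) [ 589.9 -117.     8.5]
(230, 210) [5.327e+02 7.680e+01 5.000e-01]
(170, 247) [431.7 219.   80.5]
[[395.70481176   0.         282.91201601]
 [  0.         395.70481176 210.02201328]
 [  0.           0.           1.        ]]
[[  5.   5.  40.  38.  11.   1.  -1.   1.   1.   4.   6.   4.   1.   1.  -1.  -3.  -1.   2.   3.   2.   6.   3.  -1.  39. 166. 178. 305.]
 [ 26.  12.   2.   3.   1.   3.   1.   1.   2.   5.   2.   4.   3.  -2.  -1.   4.  -2.  -1.   1.   0.   2.   2.   2.   4. 154. 178. 291.]
 [  2.   2.   1.   8.   2.   4.   1.   2.   2.   1.  -2.   3.   2.   7.   1.   5.   5.   3.  -2.   2.  -1.   2.   1.   1. 140. 175. 217.]
 [  3.   0.  -2.   5.   6.  -0.   2.  -0.   1.  -2.   1.   2.   0.  94.   2.   1.   3.   1.  -0.   2.   3.  -2.   2.   1. 119. 174. 195.]
 [ -0.   1.  -1.   6.   4.  10.   6.   5.  18.   8.   7.   3.  11.  77.  56.  54.  90.   2.   2.  -2.  -1.   3.  -1.  -0.  30.  99.  88.]
 [  3.   2.   6.  10.   6.
[... 1755 characters left out ...]
.  -1.  -0.]
 [ -1.   2.   3.   4.  -1.   2.  -2.   2.   0.   2.   3. 129. 129. 129.  -1.   0.   3.  -1.   1.   2.   2.   1.   2.   1.   2.   2.   4.]
 [ 77.  43.   3.   4.   5.  -0.   5.   3.   1.   3.  -1.  -1.   1.   2.   2.  -2.   4.   3.   3.   1.  12.  15.  13.  15.   9.   0.   1.]
 [ 80.  43.   7.   4.   2.  -1.  nan   1.  -1.   1.  -0.   2.   3.   1.  -1.   3.   1.   3.   1.   1.   1.   1.  -2.  -1.  -2.   7.  13.]
 [ 53.   4.   1.   6.   1.   3.  -0.   3.  -1.   2.   2.   0.   6.   2.   2.   4.   2.   3.   3.  -0.  15.  10.  15.  13.  14.  10.   7.]]
510
post [617.35470777 123.70952561  57.17626076] [605.21347264 116.96989126  48.3285776 ] [632.49721677 132.65248048  62.36558257] 38
```

View pics/top0z.png

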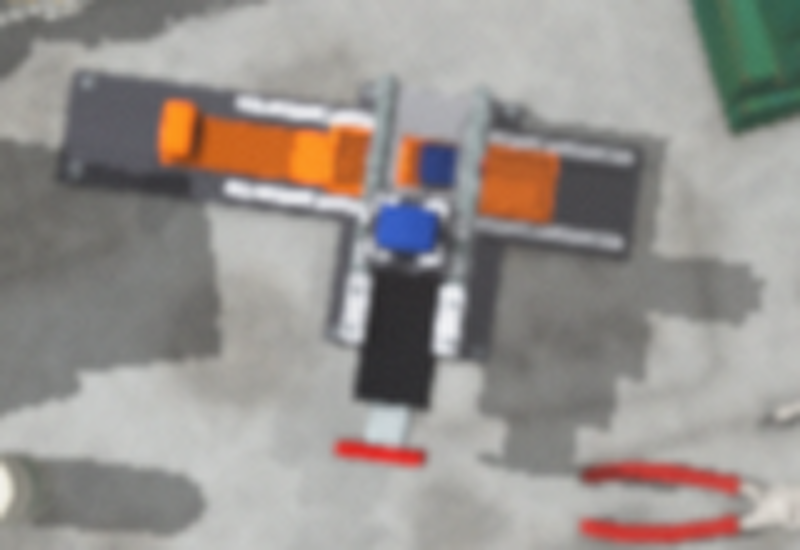

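```bash
python3 - <<'E'
from h import *
from scipy.optimize import least_squares
c=dict(np.load('pics/top0.npz'))
K=c['K'];T=np.linalg.inv(c['camera_from_world'])
def up(X,Y,z):
    u=175+(X+.5)/5-.5; v=150+(Y+.5)/5-.5
    r=T[:3,:3]@np.linalg.inv(K)@[u,v,1]; o=T[:3,3]; return (o+r*(z-o[2])/r[2])[:2]
tl,bl,tr,br=[up(*p,6) for p in [(82,72),(60,182),(660,138),(628,255)]]
L=(tl+bl)/2;R=(tr+br)/2
print('plate',L,R,np.linalg.norm(L-R),np.linalg.norm(tl-bl)); d=(L-R)/np.linalg.norm(L-R); 
yaw=np.arctan2(-d[0],d[1]); print('yaw',np.degrees(yaw),'origin',R+116*d, L-205*d)
padl,padr=up(335,447,128),up(426,458,128); print('pad',padl,padr,(padl+padr)/2,np.linalg.norm(padl-padr))
print('relaytop',up(406,228,163))
print('post top corners',[up(*p,58) for p in [(165,100),(197,100),(190,163),(161,161)]], up(178,131,58))
print('tray right end z28', up(559,152,28),up(553,221,28))
O=(R+116*d+L-205*d)/2; Rm=np.array([[np.cos(yaw),np.sin(yaw)],[-np.sin(yaw),np.cos(yaw)]])
f=lambda p:Rm@(np.array(p)-O)
for n,p in dict(pad=(padl+padr)/2,rel=up(406,228,163),post=up(178,131,58),te=(up(559,152,28)+up(553,221,28))/2).items(): print(n,f(p))
print(O)
E
```

```text
plate [628.40808217 191.73122319] [ 593.38148813 -126.66204876] 320.3141238149758 62.49062934878829
yaw -6.277891300153063 origin [606.06617671 -11.35767471] [605.99117563 -12.03943785]
pad [454.3638873   33.09677332] [449.377915   -11.46070788] [451.87090115  10.81803272] 44.835577955196456
relaytop [558.96914398  -1.83206438]
post top corners [array([635.73321353, 131.31966294]), array([635.94806819, 114.45122247]), array([602.35896629, 117.48453279]), array([603.23839251, 132.76240677])] [619.30198706 124.13850396]
tray right end z28 [614.67632806 -78.39902466] [576.80551145 -75.4497175 ]
pad [-155.69553167    5.52429166]
rel [-47.85623517   4.66132899]
post [ -1.66017244 136.47392258]
te [ -3.09357039 -65.95964426]
[606.02867617 -11.69855628]
```

Emit:
carry_out:
  motion:
    - [0,-50,-24,-10,7]
    - [0,-100,-48,-20,14]
    - [0,-150,-72,-30,22]
    - [0,-200,-96,-40,30]
    - [0,-250,-120,-50,38]
    - [0,-300,-145,-60,46]
    - [0,-350,-170,-60,54]
    - [0,-400,-195,-60,62]
    - [0,-445,-215,-60,71]
    - [0,-483,-234,-60,71]

```text
time: 1.35
tool_pos: [561.4, 58.0, 285.8]
tcp_rot: [-3.14, 0.001, 1.464]
contact_force: [-0.1, 0.7, -0.1]
grip_width: 91.5
```

```bash
python3 - <<'E'
from h import *
c=snap('wrist','w1');snap('top','top1');print(bot.get_obs()['tool_pos'],bot.get_obs()['tcp_rot'],bot.get_obs()['time']); print(np.linalg.inv(c['camera_from_world']).round(2),c['K'])
E
```

```text
[562.24067552  56.24395795 285.00938531] [-3.13997161e+00  2.44990525e-03  1.46246229e+00] 1.45
[[ 9.9000e-01 -1.0000e-01 -4.0000e-02  5.7094e+02]
 [-1.1000e-01 -9.5000e-01 -3.1000e-01  1.4254e+02]
 [-0.0000e+00  3.1000e-01 -9.5000e-01  4.4445e+02]
 [ 0.0000e+00  0.0000e+00  0.0000e+00  1.0000e+00]] [[344.38289163   0.         280.69027419]
 [  0.         344.38289163 206.88616474]
 [  0.           0.           1.        ]]
```

View pics/w1.png

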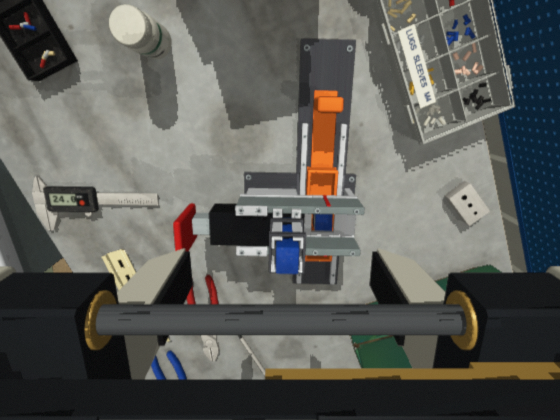

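```bash
python3 - <<'E'
import cv2
im=cv2.imread('pics/w1.png')
cv2.imwrite('pics/w1a.png',cv2.resize(im[30:180,230:380],None,fx=4,fy=4,interpolation=cv2.INTER_CUBIC))
cv2.imwrite('pics/w1b.png',cv2.resize(im[160:300,165:365],None,fx=4,fy=4,interpolation=cv2.INTER_CUBIC))
E
```

```text
(no output)
```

View pics/w1a.png

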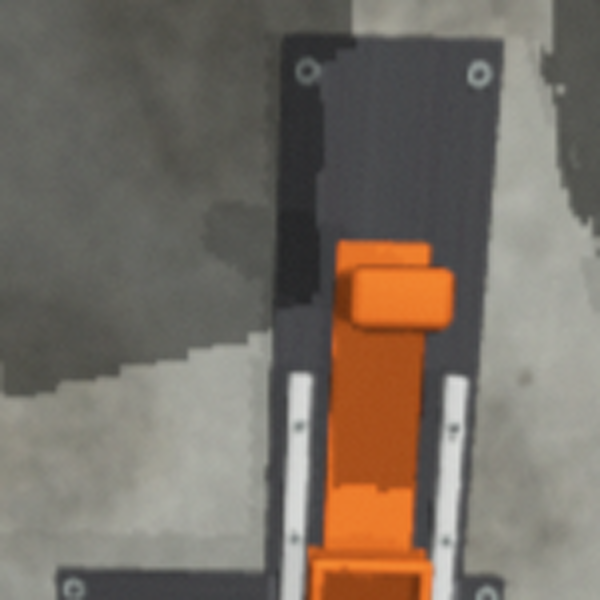

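View pics/w1b.png

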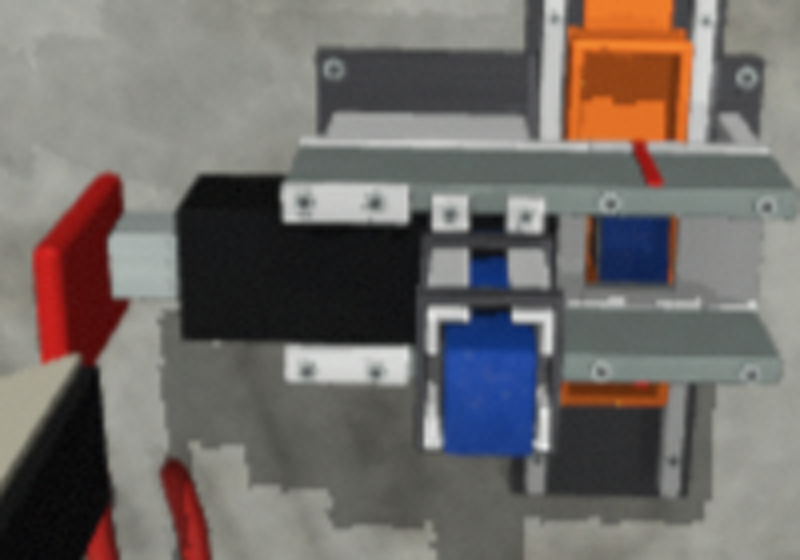

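```bash
cat > fit.py <<'E'
from h import *
from scipy.optimize import least_squares
def fit(c,obs,p0,off):
    # obs: (u,v, fn(p)->feeder xyz)
    def res(p):
        C,S=np.cos(p[2]),np.sin(p[2]); r=[]
        for u,v,g in obs:
            x,y,z=g(p); w=[p[0]+C*x-S*y,p[1]+S*x+C*y,z]
            r+=list(proj(c,w)-[u,v])
        return np.array(r)
    s=least_squares(res,p0,loss='soft_l1',f_scale=1.0); return s.x,res(s.x).reshape(-1,2)
E
python3 - <<'E'
from fit import *
c=dict(np.load('pics/w1.npz'))
A=lambda X,Y:(230+(X+.5)/4-.5,30+(Y+.5)/4-.5)
B=lambda X,Y:(165+(X+.5)/4-.5,160+(Y+.5)/4-.5)
k=lambda x,y,z:(lambda p:(x,y,z))
t=lambda x,y,z:(lambda p:(x,y+p[3],z))
obs=[(*A(283,36),lambda p:(-p[4],205,6)),(*A(503,40),lambda p:(p[4],205,6)),(*B(516,492),lambda p:(-p[4],-116,6)),(*B(687,497),lambda p:(p[4],-116,6)),
(*A(310,548),t(-19,62,28)),(*A(432,550),t(19,62,28)),(*B(560,404),t(-19,-62,28)),(*B(667,406),t(19,-62,28)),
(*A(338,241),t(-14,155,11)),(*A(430,241),t(14,155,11)),
(*A(403,267),t(0,148,58)),(*A(403,327),t(0,132,58)),
(*B(443,345),k(-56,14,163)),(*B(535,345),k(-34,14,163)),(*B(443,455),k(-56,-14,163)),(*B(535,455),k(-34,-14,163)),
(*B(38,248),lambda p:(p[5],22,128))]
p,r=fit(c,obs,[606,-10,-.11,-4,31,-155],0)
np.set_printoptions(suppress=True,precision=2)
print(p,np.degrees(p[2]));print(r)
E
```

```text
[ 605.43   -5.04   -0.12   -6.07   31.45 -155.66] -7.127924246674092
[[ 0.25 -0.8 ]
 [-0.3  -0.8 ]
 [-0.76  0.52]
 [ 0.06 -0.04]
 [ 0.36  2.46]
 [ 0.79  2.49]
 [-0.94 -0.36]
 [ 0.67 -0.4 ]
 [-0.27 -0.53]
 [ 0.22 -0.11]
 [ 0.22 -0.53]
 [-0.69  0.  ]
 [-0.37 -0.17]
 [ 1.27  0.23]
 [-0.74  0.28]
 [ 0.24  0.67]
 [-0.    0.08]]
```

```bash
cat > go.py <<'E'
from h import *
from scipy.spatial.transform import Rotation as R
def F(x,y,z,O=(605.4,-5.0),yaw=np.radians(-7.1)):
    C,S=np.cos(yaw),np.sin(yaw); return np.array([O[0]+C*x-S*y,O[1]+S*x+C*y,z])
def delta(t):
    o=bot.get_obs(); r=R.from_euler('xyz',o['tcp_rot']); d=r.inv().apply(np.array(t)-o['tool_pos'])
    ty=r.apply([0,1,0]); print('delta',d.round(1),'toolY angle',np.degrees(np.arctan2(ty[1],ty[0])).round(2),'pos',o['tool_pos'].round(1),'t',o['time'],'F',o['contact_force'].round(1),'w',o['grip_width'])
def inF(w,O=(605.4,-5.0),yaw=np.radians(-7.1)):
    C,S=np.cos(yaw),np.sin(yaw); d=np.array(w[:2])-O; return C*d[0]+S*d[1],-S*d[0]+C*d[1]
E
python3 -c "
from go import *
delta(F(0,134,30));delta(F(0,134,100))"
```

```text
delta [ 78.4  52.  254.7] toolY angle -6.21 pos [562.2  56.2 285. ] t 1.45 F [ 0.1 -0.3 -0.1] w 91.94274766182478
delta [ 78.2  51.9 184.7] toolY angle -6.21 pos [562.2  56.2 285. ] t 1.45 F [ 0.1 -0.3 -0.1] w 91.94274766182478
```

Emit:
carry_out:
  motion:
    - [0,40,26,10,1]
    - [0,78,52,40,1]
    - [0,78,52,90,1]
    - [0,78,52,140,1]
    - [0,78,52,180,1]
    - [0,78,52,180,1]

```text
time: 2.2
tool_pos: [619.2, 128.2, 101.3]
tcp_rot: [-3.132, 0.004, 1.446]
contact_force: [0.5, -0.3, 0.2]
grip_width: 91.4
```

```bash
python3 - <<'E'
from go import *
snap('wrist','w2');delta(F(0,134,30))
E
```

```text
delta [ 0.   1.2 74.2] toolY angle -7.18 pos [621.1 128.3 104.2] t 2.25 F [ 1.  -0.6  0.2] w 91.64053637412884
```

View pics/w2.png

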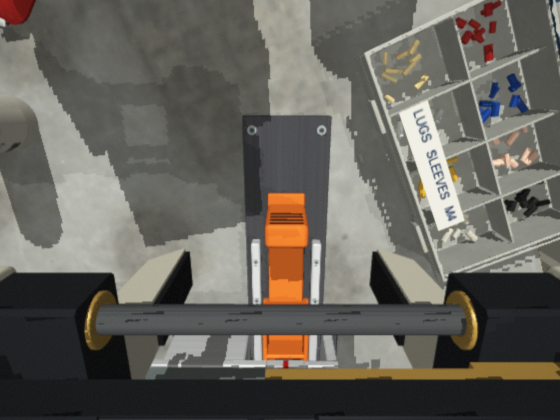

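Emit:
carry_out:
  motion:
    - [0,0,1,40,0]
    - [0,0,1,73,0]
    - [0,0,1,74,0]
    - [0.5,0,1,74,0]
    - [0.8,0,1,74,0]
    - [0.8,0,1,74,0]
    - [0.8,0,1,74,0]

```text
time: 3.12
tool_pos: [622.0, 128.0, 30.8]
tcp_rot: [-3.138, 0.003, 1.445]
contact_force: [0.1, -0.4, -0.4]
grip_width: 56.7
```

```bash
python3 - <<'E'
from go import *
snap('wrist','w3');o=bot.get_obs();print(inF(o['tool_pos']));delta(F(0,100,32))
E
```

```text
(np.float64(-0.01827510081898609), np.float64(133.9688196842547))
delta [-34.    0.1  -1.3] toolY angle -7.18 pos [621.9 127.9  30.6] t 3.175 F [-0.3  0.3  0.4] w 52.195244488383196
```

View pics/w3.png

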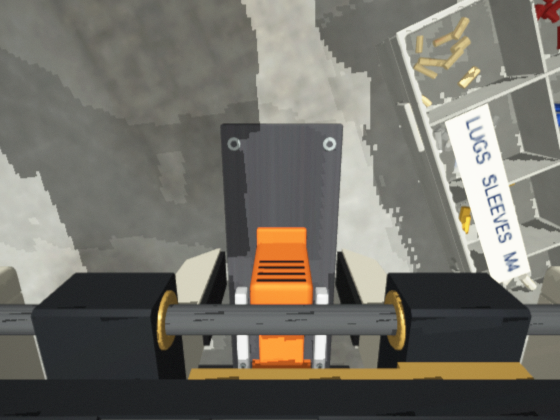

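Emit:
carry_out:
  motion:
    - [0.9,0,0,0,0]
    - [0.9,0,0,0,0]
    - [0.9,0,0,0,0]
    - [0.9,0,0,0,0]
    - [0.9,0,0,0,0]

```text
time: 3.8
tool_pos: [621.9, 128.0, 30.5]
tcp_rot: [-3.138, 0.003, 1.446]
contact_force: [0.0, -0.2, -0.7]
grip_width: 27.9
```

```bash
python3 - <<'E'
from go import *
c=snap('wrist','w4');o=bot.get_obs();print(inF(o['tool_pos']));delta(F(0,100,32))
cv2.imwrite('pics/w4z.png',cv2.resize(cv2.imread('pics/w4.png')[110:310,200:360],None,fx=3,fy=3,interpolation=cv2.INTER_CUBIC))
for y in (126,142): print(y,proj(c,F(0,y,58)))
print(proj(c,F(-31.4,205,6)),proj(c,F(31.4,205,6)),proj(c,F(0,149,11)))
E
```

```text
(np.float64(0.012011418776179283), np.float64(134.01346332652284))
delta [-34.    0.   -1.4] toolY angle -7.18 pos [622.  128.   30.5] t 3.85 F [ 0.2 -0.2  0.1] w 28.015252494677526
126 [280.22784406 314.34719355]
142 [280.13747716 282.71102412]
[219.85255339 123.37173554] [341.05071033 123.16119347] [280.58799539 227.51720345]
```

View pics/w4z.png

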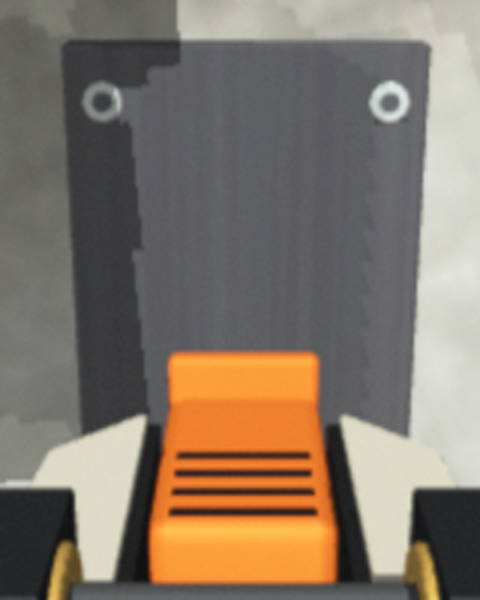

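Emit:
carry_out:
  motion:
    - [0.9,-8,0,0,0]
    - [0.9,-18,0,0,0]
    - [0.9,-28,0,0,0]
    - [0.9,-34,0,0,0]
    - [0.9,-34,0,0,0]
    - [0.9,-34,0,0,0]

```text
time: 4.6
tool_pos: [617.6, 93.9, 30.5]
tcp_rot: [-3.138, 0.003, 1.445]
contact_force: [0.5, -1.3, -1.0]
grip_width: 27.9
```

```bash
python3 - <<'E'
from go import *
c=snap('wrist','w5');t=snap('top','top5');o=bot.get_obs();print(inF(o['tool_pos']));delta(F(0,100,32))
cv2.imwrite('pics/w5z.png',cv2.resize(cv2.imread('pics/w5.png')[80:310,200:360],None,fx=3,fy=2.6,interpolation=cv2.INTER_CUBIC))
print(proj(c,F(-31.4,205,6)),proj(c,F(31.4,205,6)),proj(c,F(0,115,11)),proj(c,F(0,108,58)))
cv2.imwrite('pics/top5z.png',cv2.resize(cv2.imread('pics/top5.png')[150:260,175:335],None,fx=5,fy=5,interpolation=cv2.INTER_CUBIC))
E
```

```text
(np.float64(-0.13069264414541237), np.float64(100.0070947877596))
delta [-0.   0.1 -1.5] toolY angle -7.17 pos [617.6  94.3  30.5] t 4.7 F [-0.3 -1.2 -1.8] w 27.835502371196135
[216.00615717  51.20466052] [344.93620795  50.817697  ] [280.77276794 227.00348403] [280.34687064 282.115643  ]
```

View pics/w5z.png

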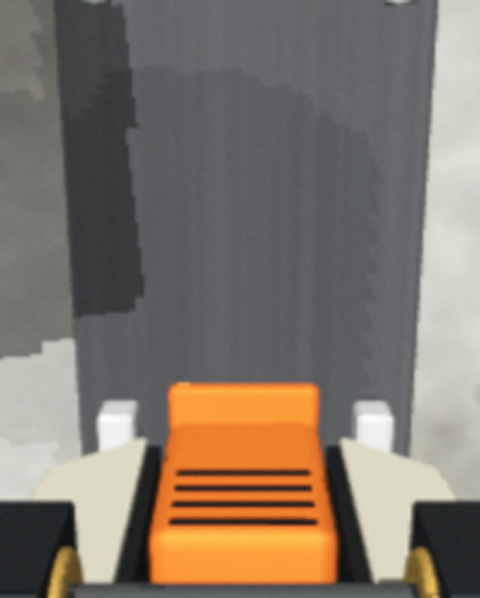

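View pics/top5z.png

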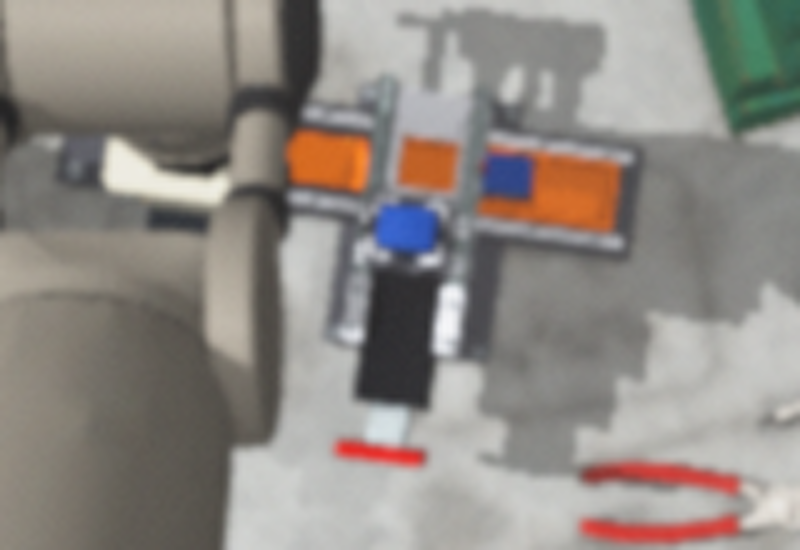

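```bash
python3 - <<'E'
from go import *
c=dict(np.load('pics/top5.npz'))
im=cv2.resize(cv2.imread('pics/top5.png')[150:260,175:335],None,fx=5,fy=5,interpolation=cv2.INTER_CUBIC)
def z(p): q=proj(c,p); return tuple(int(round(a)) for a in ((q[0]+.5-175)*5-.5,(q[1]+.5-150)*5-.5))
def box(x0,x1,y0,y1,h,col): cv2.polylines(im,[np.array([z(F(*p,h)) for p in [(x0,y0),(x1,y0),(x1,y1),(x0,y1)]])],True,col,1)
box(-31.4,31.4,-116,205,6,(0,255,0)); box(-13.5,13.5,-15.5,15.5,49,(255,255,0)); box(-56,-34,-14,14,163,(255,255,255))
box(-19,19,-102,22,28,(255,0,255)); box(-155.7,-147.7,-22,22,128,(0,255,255))
box(-15,15,-18,18,28,(0,0,0))
cv2.imwrite('pics/ov5.png',im)
E
```

```text
(no output)
```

View pics/ov5.png

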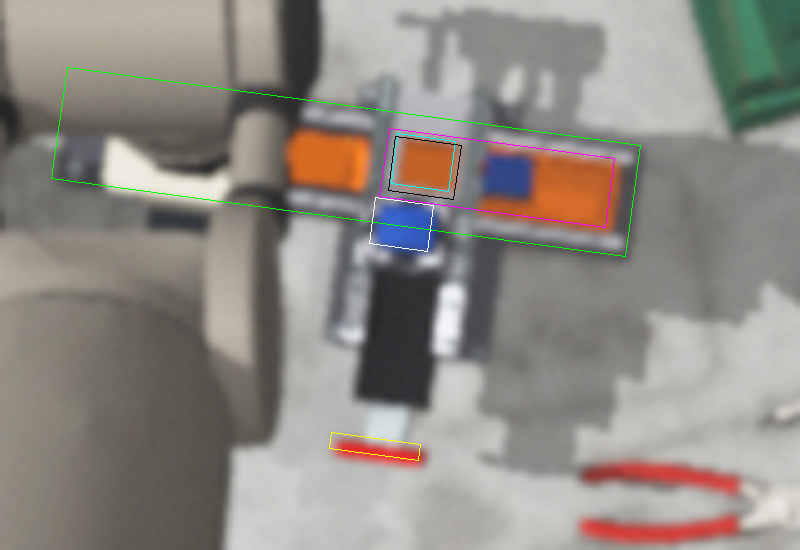

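Emit:
carry_out:
  motion:
    - [0,0,0,0,0]
    - [0,0,0,0,0]
    - [0,0,0,0,0]
    - [0,0,0,0,0]
    - [0,0,0,-40,0]
    - [0,0,0,-100,0]
    - [0,0,0,-160,0]
    - [0,0,0,-220,0]
    - [0,0,0,-240,0]

```text
time: 5.82
tool_pos: [619.9, 95.0, 275.6]
tcp_rot: [3.138, 0.002, 1.446]
contact_force: [0.4, -0.0, 0.1]
grip_width: 91.9
```

```bash
python3 - <<'E'
from go import *
delta(F(-12,-25,290))
c=dict(np.load('pics/top0.npz'));W=cloud(c)
m=(W[...,2]>150)&(W[...,0]>450)&(W[...,0]<760)&(W[...,1]<-40)
print(W[m].max(0),W[m].min(0),m.sum()); 
for y in range(-260,-40,20): 
  q=W[m&(abs(W[...,1]-y)<10)]; print(y,q[:,0].min() if len(q) else None)
E
```

```text
delta [-126.   -13.8  -14.3] toolY angle -7.16 pos [619.9  95.  275.6] t 5.825 F [ 0.4 -0.   0.1] w 91.90781182494607
[ 759.99211025 -123.79971882  435.66410329] [ 623.75560509 -735.77920736  150.00150782] 14765
-260 644.5133594965797
-240 639.1262068344868
-220 633.502905813415
-200 627.5154901019755
-180 624.1207037486306
-160 623.7556050893685
-140 671.4171664149028
-120 739.6472524160556
-100 None
-80 None
-60 None
```

Emit:
carry_out:
  motion:
    - [0,-40,-4,-5,0]
    - [0,-80,-9,-14,0]
    - [0,-120,-14,-14,0]
    - [0,-126,-14,-14,0]
    - [0,-126,-14,-14,0]

```text
time: 6.45
tool_pos: [590.3, -28.2, 289.7]
tcp_rot: [3.138, 0.001, 1.445]
contact_force: [0.0, -0.1, 0.3]
grip_width: 91.7
```

```bash
python3 - <<'E'
from go import *
c=snap('wrist','w6');T=np.linalg.inv(c['camera_from_world'])[:3,3];print(T,inF(T))
delta(F(0,0,290))
im=cv2.imread('pics/w6.png')
q=proj(c,F(0,0,40)).astype(int);print(q)
x0,y0=q[0]-80,max(q[1]-70,0)
print(x0,y0)
cv2.imwrite('pics/w6z.png',cv2.resize(im[y0:y0+110,x0:x0+160],None,fx=5,fy=5,interpolation=cv2.INTER_CUBIC))
E
```

```text
[600.6120312   56.23628567 448.42186882] (np.float64(-12.32014969769008), np.float64(60.17492200893571))
delta [24.3 12.1 -0.3] toolY angle -7.15 pos [590.4 -27.6 289.7] t 6.5 F [ 0.3 -0.6  0.4] w 92.00391932363335
[290 148]
210 78
```

View pics/w6z.png

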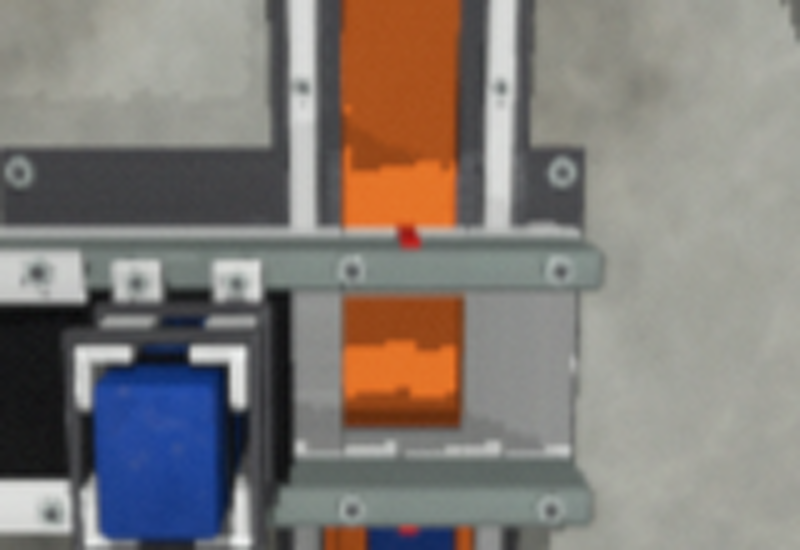

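View pics/w6.png

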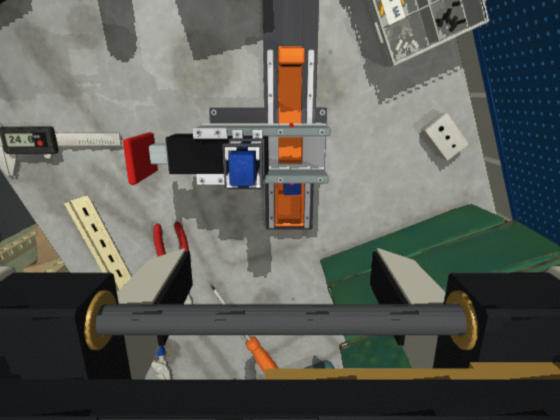

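```bash
python3 - <<'E'
import cv2
im=cv2.imread('pics/w6.png')
cv2.imwrite('pics/w6a.png',cv2.resize(im[155:240,220:340],None,fx=6,fy=6,interpolation=cv2.INTER_CUBIC))
cv2.imwrite('pics/w6b.png',cv2.resize(im[35:75,250:330],None,fx=8,fy=8,interpolation=cv2.INTER_CUBIC))
E
```

```text
(no output)
```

View pics/w6a.png

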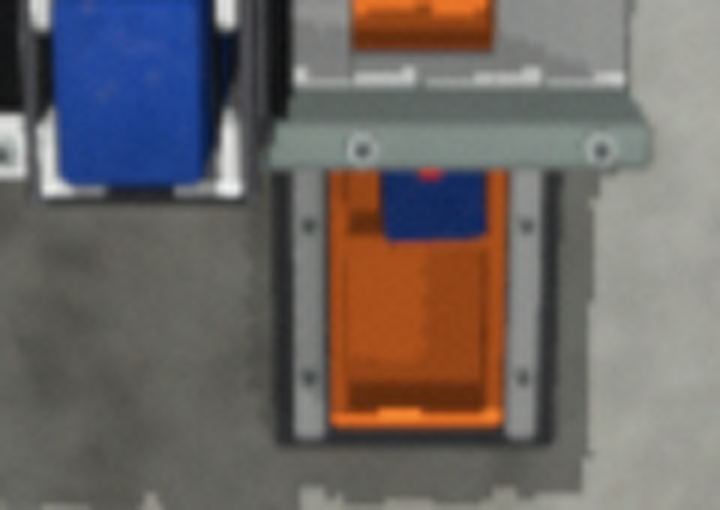

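View pics/w6b.png

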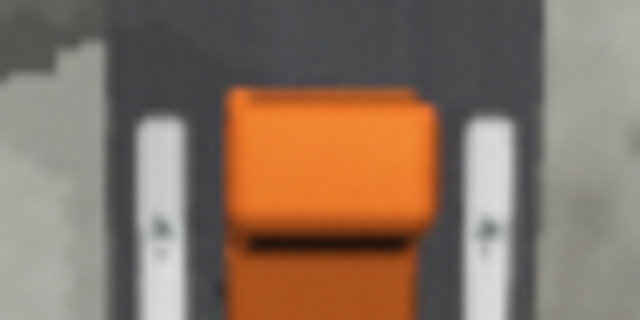

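```bash
python3 - <<'E'
from fit import *
np.set_printoptions(suppress=True,precision=2)
c=dict(np.load('pics/w6.npz'))
A=lambda X,Y:(220+(X+.5)/6-.5,155+(Y+.5)/6-.5)
B=lambda X,Y:(250+(X+.5)/8-.5,35+(Y+.5)/8-.5)
Z=lambda X,Y:(210+(X+.5)/5-.5,78+(Y+.5)/5-.5)
k=lambda x,y,z:(lambda p:(x,y,z))
t=lambda x,y,z:(lambda p:(x,y+p[3],z))
obs=[(*A(278,442),k(-31.4,-116,6)),(*A(552,441),k(31.4,-116,6)),(*A(330,427),t(-19,-62,28)),(*A(505,426),t(19,-62,28)),
(*A(58,186),k(-56,-14,163)),(*A(207,182),k(-34,-14,163)),(*Z(98,370),k(-56,14,163)),(*Z(220,370),k(-34,14,163)),
(*B(230,102),t(-14,148,58)),(*B(437,102),t(14,148,58)),(*B(230,226),t(-14,132,58)),(*B(437,226),t(14,132,58))]
p,r=fit(c,obs,[606,-10,-.11,-40],0)
print(p,np.degrees(p[2]));print(r)
x,y,yaw=p[:3]
from go import F
G=lambda *q:F(*q,O=(x,y),yaw=yaw)
for z in (49,55): print(z,[((proj(c,G(a,b,z))+.5-[210,78])*5-.5).round(0) for a,b in [(-13.5,-15.5),(13.5,-15.5),(13.5,15.5)]])
E
```

```text
[605.68  -3.92  -0.13 -41.71] -7.183130304144769
[[ 0.18  0.02]
 [ 0.05  0.08]
 [ 0.25 -0.05]
 [ 0.15  0.05]
 [-0.49 -0.77]
 [ 0.46 -0.15]
 [-2.06  0.4 ]
 [ 0.11  0.36]
 [-0.32 -0.56]
 [ 0.84 -0.58]
 [-0.27  0.63]
 [ 0.52  0.6 ]]
49 [array([346., 421.]), array([461., 421.]), array([464., 286.])]
55 [array([346., 426.]), array([463., 425.]), array([466., 289.])]
```

```bash
sed -i 's/O=(605.4,-5.0),yaw=np.radians(-7.1)/O=(605.6,-4.0),yaw=np.radians(-7.15)/' go.py; python3 - <<'E'
from go import *
print(inF((617.6,94.2)));delta((617.6,94.2,32))
E
```

```text
(np.float64(-0.31601456109514814), np.float64(98.92997591628725))
delta [124.6  10.9 257.6] toolY angle -7.15 pos [590.4 -27.6 289.7] t 6.5 F [ 0.3 -0.6  0.4] w 92.00391932363335
```

Emit:
carry_out:
  motion:
    - [0,50,4,10,0]
    - [0,100,8,20,0]
    - [0.4,124.6,10.9,50,0]
    - [0.4,124.6,10.9,110,0]
    - [0.4,124.6,10.9,165,0]
    - [0.4,124.6,10.9,215,0]
    - [0.4,124.6,10.9,257,0]
    - [0.4,124.6,10.9,257.6,0]
    - [0.9,124.6,10.9,257.6,0]
    - [0.9,124.6,10.9,257.6,0]

```text
time: 7.75
tool_pos: [619.1, 94.7, 34.4]
tcp_rot: [3.134, 0.001, 1.446]
contact_force: [0.7, -0.4, 0.3]
grip_width: 39.8
```

Emit:
carry_out:
  motion:
    - [0.9,0,0,0,0]
    - [0.9,0,0,0,0]
    - [0.9,0,0,0,0]
    - [0.9,0,0,0,0]

```text
time: 8.25
tool_pos: [620.0, 94.8, 36.1]
tcp_rot: [3.131, -0.0, 1.446]
contact_force: [-1.6, 0.3, 7.0]
grip_width: 27.7
```

```bash
python3 - <<'E'
from go import *
o=bot.get_obs();print(inF(o['tool_pos']));delta(F(0,100.4,32))
E
```

```text
(np.float64(1.9742497882678407), np.float64(99.83713426906418))
delta [ 0.6 -2.   4.1] toolY angle -7.15 pos [620.   94.8  36.1] t 8.25 F [-1.6  0.3  7. ] w 27.666908586065972
```

Emit:
carry_out:
  motion:
    - [0.9,0.7,-1,0,0]
    - [0.9,1.4,-2,0,0]
    - [0.9,1.4,-2,0,0]
    - [0.9,1.4,-2,0,0]

```text
time: 8.75
tool_pos: [618.3, 96.3, 36.1]
tcp_rot: [3.131, -0.0, 1.446]
contact_force: [-0.2, -0.5, 0.8]
grip_width: 27.8
```

```bash
python3 - <<'E'
from go import *
o=bot.get_obs();print(inF(o['tool_pos']));delta(F(0,101.2,32))
E
```

```text
(np.float64(0.10125562865609972), np.float64(101.14726199986139))
delta [ 0.1 -0.1  4.1] toolY angle -7.14 pos [618.3  96.3  36.1] t 8.75 F [-0.2 -0.5  0.8] w 27.76442683136726
```

Emit:
carry_out:
  motion:
    - [0,0,0,0,0]
    - [0,0,0,0,0]
    - [0,0,0,0,0]
    - [0,0,0,0,0]
    - [0,0,0,-50,0]
    - [0,0,0,-110,0]
    - [0,0,0,-170,0]
    - [0,0,0,-200,0]
    - [0,0,0,-200,0]

```text
time: 9.88
tool_pos: [617.3, 96.7, 239.1]
tcp_rot: [3.125, -0.001, 1.446]
contact_force: [-0.3, -0.8, -0.1]
grip_width: 91.8
```

```bash
python3 - <<'E'
from go import *
delta(F(-205,0,220))
E
```

```text
delta [-101.3 -204.4   15.7] toolY angle -7.14 pos [617.3  96.7 239.1] t 9.875 F [-0.3 -0.8 -0.1] w 91.7705586408756
```

Emit:
carry_out:
  motion:
    - [0.5,-10,-25,5,-10]
    - [1,-20,-50,10,-20]
    - [1,-35,-75,15,-30]
    - [1,-50,-105,15,-40]
    - [1,-65,-135,15,-50]
    - [1,-80,-165,15,-60]
    - [1,-95,-190,15,-70]
    - [1,-101,-204,15,-80]
    - [1,-101,-204,15,-90]
    - [1,-101,-204,15,-90]

```text
time: 11.12
tool_pos: [401.9, 21.8, 219.6]
tcp_rot: [3.14, 0.014, 3.015]
contact_force: [-0.0, -0.1, -0.0]
grip_width: 0.7
```

```bash
python3 - <<'E'
from go import *
c=snap('wrist','w7');snap('top','top7')
delta(F(-190,0,105)); print(bot.get_obs()['tcp_rot'],bot.get_obs()['joint_positions'].round(2))
cv2.imwrite('pics/top7z.png',cv2.resize(cv2.imread('pics/top7.png')[150:260,175:335],None,fx=5,fy=5,interpolation=cv2.INTER_CUBIC))
E
```

```text
delta [-13.3  -0.5 115.1] toolY angle 82.66 pos [402.3  21.9 219.9] t 11.225 F [ 0.2 -0.3  0.6] w 0.5065305070663187
[3.14040584 0.01478861 3.01340073] [-0.14  0.11  1.85  0.    1.16 -1.58]
```

View pics/w7.png

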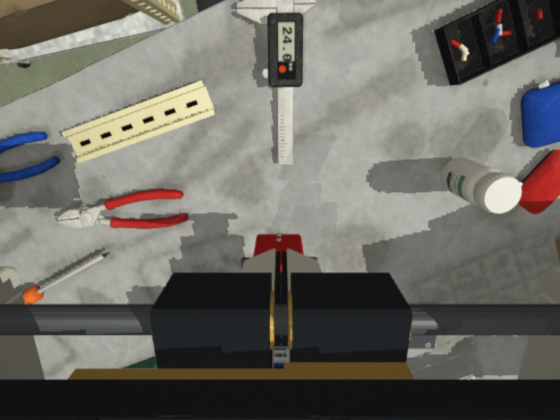

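View pics/top7z.png

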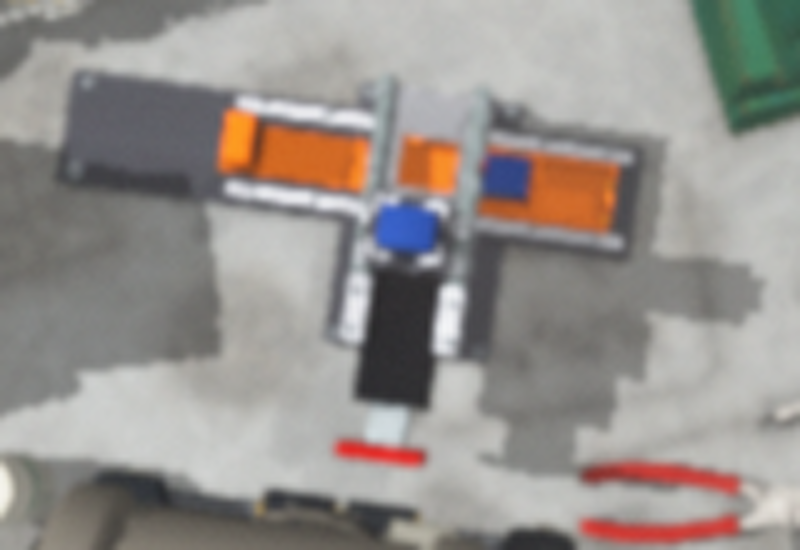

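Emit:
carry_out:
  motion:
    - [1,-2,0,40,0]
    - [1,-8,0,90,0]
    - [1,-13,0,115,0]
    - [1,-13,0,115,0]
    - [1,-13,0,115,0]

```text
time: 11.85
tool_pos: [417.2, 20.2, 105.7]
tcp_rot: [3.14, 0.015, 3.012]
contact_force: [-0.6, -0.3, -0.0]
grip_width: 0.7
```

```bash
python3 - <<'E'
from go import *
o=bot.get_obs();print(inF(o['tool_pos']),o['tool_pos']);delta(F(-165,0,105))
E
```

```text
(np.float64(-189.90172825534944), np.float64(0.5553650219374653)) [417.24412989  20.18762119 105.71667616]
delta [-24.9  -0.4   1.1] toolY angle 82.6 pos [417.2  20.2 105.7] t 11.85 F [-0.6 -0.3 -0. ] w 0.6529730045309746
```

Emit:
carry_out:
  motion:
    - [1,-12,0,0,0]
    - [1,-20,0,0,0]
    - [1,-25,0,0,0]
    - [1,-30,0,0,0]
    - [1,-35,0,0,0]
    - [1,-35,0,0,0]

```text
time: 12.6
tool_pos: [450.9, 15.9, 106.1]
tcp_rot: [3.14, 0.012, 3.012]
contact_force: [-5.0, 0.8, 3.2]
grip_width: 0.2
```

```bash
python3 - <<'E'
from go import *
o=bot.get_obs();print(inF(o['tool_pos']),o['tool_pos']);delta(F(-120,0,105))
snap('top','top8')
cv2.imwrite('pics/top8z.png',cv2.resize(cv2.imread('pics/top8.png')[150:260,175:335],None,fx=5,fy=5,interpolation=cv2.INTER_CUBIC))
E
```

```text
(np.float64(-155.98199589723856), np.float64(0.4595636398981604)) [450.88816799  15.87066381 106.10380085]
delta [-36.   -0.3   1.5] toolY angle 82.6 pos [450.9  15.9 106.1] t 12.6 F [-5.   0.8  3.2] w 0.18382659961477796
```

View pics/top8z.png

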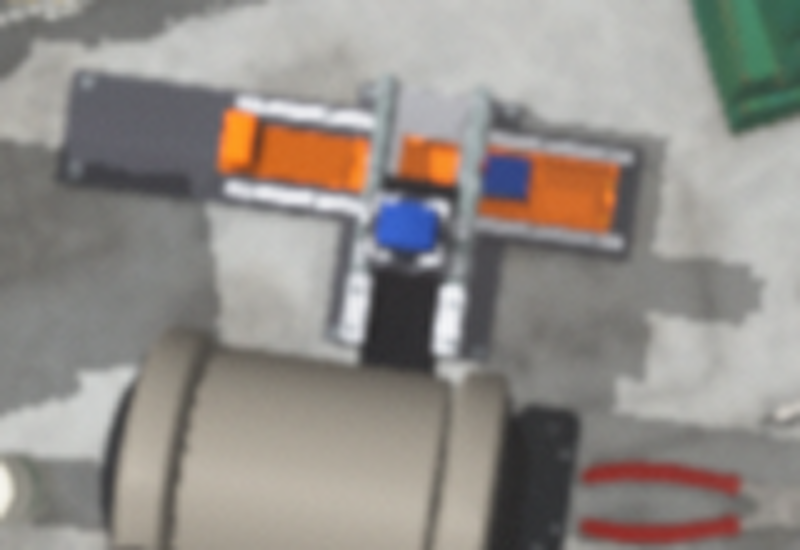

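Emit:
carry_out:
  motion:
    - [1,-8,0,0,0]
    - [1,-16,0,0,0]
    - [1,-24,0,0,0]
    - [1,-30,0,0,0]
    - [1,-33,0,0,0]
    - [1,-33,0,0,0]

```text
time: 13.4
tool_pos: [481.9, 12.0, 106.1]
tcp_rot: [3.14, 0.008, 3.013]
contact_force: [-6.8, 1.5, 3.5]
grip_width: 0.4
```

```bash
python3 - <<'E'
from go import *
o=bot.get_obs();print(inF(o['tool_pos']),o['tool_pos']);delta(F(-120,0,105))
snap('top','top9')
cv2.imwrite('pics/top9z.png',cv2.resize(cv2.imread('pics/top9.png')[150:260,175:335],None,fx=5,fy=5,interpolation=cv2.INTER_CUBIC))
E
```

```text
(np.float64(-124.77218421286868), np.float64(0.4742706625842974)) [481.85711328  12.00065227 106.05123601]
delta [-4.8 -0.5  1.1] toolY angle 82.61 pos [481.9  12.  106.1] t 13.4 F [-6.8  1.5  3.5] w 0.35624569429835234
```

View pics/top9z.png

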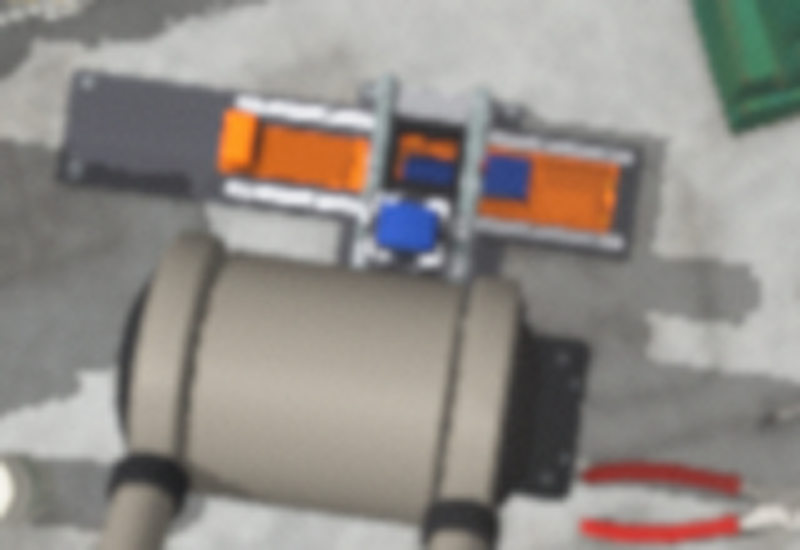

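Emit:
carry_out:
  motion:
    - [1,-3,0,0,0]
    - [1,-5,0,0,0]
    - [1,-6,0,0,0]
    - [1,-6,0,0,0]

```text
time: 13.95
tool_pos: [484.1, 11.7, 105.9]
tcp_rot: [3.14, -0.0, 3.013]
contact_force: [-14.6, 0.2, 11.3]
grip_width: 0.8
```

```bash
python3 - <<'E'
from go import *
o=bot.get_obs();print(inF(o['tool_pos']),o['tool_pos'],o['contact_force'])
E
```

```text
(np.float64(-122.47465113011253), np.float64(0.5049958900612754)) [484.14060434  11.74517059 105.8756663 ] [-14.56526001   0.17691627  11.26423294]
```

```bash
python3 - <<'E'
from go import *
snap('top','top10')
cv2.imwrite('pics/top10z.png',cv2.resize(cv2.imread('pics/top10.png')[150:260,175:335],None,fx=5,fy=5,interpolation=cv2.INTER_CUBIC))
print(bot.get_obs()['contact_force'])
E
```

```text
[-13.23217023   0.97286832  10.78498277]
```

View pics/top10z.png

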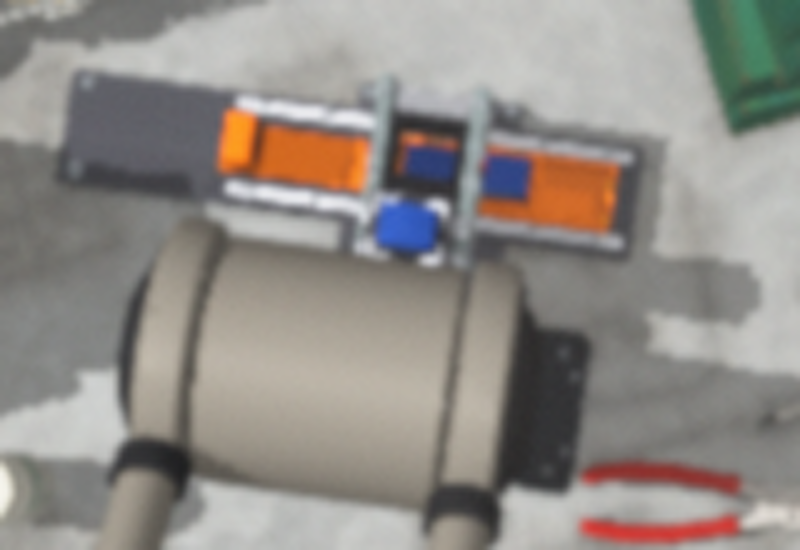

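```bash
python3 - <<'E'
from go import *
for f in ('top9','top10'):
    c=dict(np.load(f'pics/{f}.npz'));W=cloud(c); p=[]
    im=c['color'].astype(int)
    for v in range(178,188):
        print(f,v,[(u,int(W[v,u,2]) if W[v,u,2]==W[v,u,2] else -1) for u in range(254,268,2)])
E
```

```text
top9 178 [(254, 75), (256, 26), (258, 27), (260, 60), (262, 64), (264, 68), (266, 90)]
top9 179 [(254, 64), (256, 10), (258, 20), (260, 21), (262, 27), (264, 28), (266, 91)]
top9 180 [(254, 58), (256, 11), (258, 7), (260, 8), (262, 14), (264, 15), (266, 93)]
top9 181 [(254, 57), (256, 28), (258, 28), (260, 23), (262, -1), (264, 8), (266, 92)]
top9 182 [(254, 8), (256, 50), (258, 43), (260, 39), (262, 36), (264, 27), (266, 93)]
top9 183 [(254, 10), (256, 51), (258, 50), (260, 51), (262, 48), (264, 47), (266, 91)]
top9 184 [(254, 6), (256, 49), (258, 51), (260, 46), (262, 52), (264, 50), (266, 92)]
top9 185 [(254, 5), (256, 48), (258, 48), (260, 48), (262, 45), (264, 48), (266, 92)]
top9 186 [(254, 92), (256, 89), (258, 45), (260, 51), (262, 53), (264, 49), (266, 94)]
top9 187 [(254, 91), (256, 90), (258, 91), (260, 92), (262, 91), (264, 93), (266, 89)]
top10 178 [(254, 69), (256, 26), (258, 32), (260, 27), (262, 57), (264, 56), (266, 94)]
top10 179 [(254, 67), (256, 44), (258, 47), (260, 25), (262, 28), (264, 27), (266, 91)]
top10 180 [(254, 57), (256, 47), (258, 46), (260, 43), (262, 45), (264, 46), (266, 89)]
top10 181 [(254, 53), (256, 46), (258, 46), (260, 46), (262, 45), (264, 48), (266, 92)]
top10 182 [(254, 12), (256, 49), (258, 48), (260, -1), (262, 48), (264, 47), (266, 87)]
top10 183 [(254, 8), (256, 47), (258, 46), (260, 48), (262, 47), (264, 48), (266, 92)]
top10 184 [(254, 12), (256, 43), (258, 46), (260, 46), (262, 50), (264, 46), (266, 90)]
top10 185 [(254, 90), (256, 92), (258, 45), (260, 46), (262, 46), (264, 42), (266, 93)]
top10 186 [(254, 90), (256, 90), (258, 91), (260, 93), (262, 92), (264, 86), (266, -1)]
top10 187 [(254, 90), (256, 90), (258, 89), (260, 90), (262, 90), (264, 93), (266, 90)]
```

Emit:
carry_out:
  motion:
    - [1,10,0,0,0]
    - [1,25,0,0,0]
    - [1,40,0,0,0]
    - [1,60,0,0,0]
    - [1,75,0,0,0]
    - [1,75,0,-50,0]
    - [1,75,0,-110,0]
    - [1,75,0,-115,0]

```text
time: 15.0
tool_pos: [412.3, 20.9, 224.9]
tcp_rot: [3.141, 0.009, 3.013]
contact_force: [0.3, 0.5, -0.4]
grip_width: 0.5
```

```bash
python3 - <<'E'
from go import *
c=snap('top','top11')
cv2.imwrite('pics/top11z.png',cv2.resize(cv2.imread('pics/top11.png')[150:260,175:335],None,fx=5,fy=5,interpolation=cv2.INTER_CUBIC))
W=cloud(c)
print(np.nanmedian(W[181:185,257:263,2]), np.nanmedian(W[194:199,254:260,2]))
delta(F(-10,60,290)); print(bot.get_obs()['tcp_rot'])
E
```

```text
46.214007259466484 128.612621826863
delta [-186.1   60.1  -65.5] toolY angle 82.63 pos [411.3  21.  223.3] t 15.05 F [ 0.4 -0.2  0.5] w 0.40677627945022626
[3.14055898 0.00605639 3.0129278 ]
```

View pics/top11z.png

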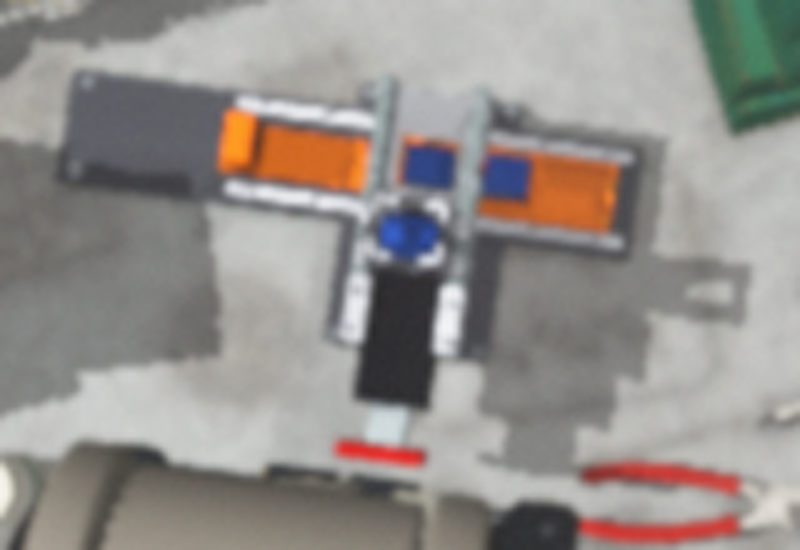

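```bash
python3 - <<'E'
from go import *
delta(F(0,100,225));
E
```

```text
delta [-195.6  100.1   -0.4] toolY angle 82.63 pos [411.3  21.  223.3] t 15.05 F [ 0.4 -0.2  0.5] w 0.40677627945022626
```

Emit:
carry_out:
  motion:
    - [0.8,-15,15,-15,10]
    - [0.6,-35,30,-20,20]
    - [0.4,-60,45,-20,30]
    - [0.4,-85,60,-20,40]
    - [0.4,-110,75,-20,50]
    - [0.4,-135,90,-20,60]
    - [0.4,-165,100,-20,70]
    - [0.4,-190,100,-20,80]
    - [0.4,-195.6,100,-20,90]
    - [0.4,-195.6,100,-20,90]

```text
time: 16.3
tool_pos: [617.7, 95.0, 242.2]
tcp_rot: [3.139, -0.001, 1.443]
contact_force: [-0.6, -0.4, -0.1]
grip_width: 55.4
```

```bash
python3 - <<'E'
from go import *
delta(F(0,100.5,34));snap('wrist','w12')
E
```

```text
delta [  0.7  -0.3 208.2] toolY angle -7.3 pos [617.7  95.  242.2] t 16.3 F [-0.6 -0.4 -0.1] w 55.40317251656141
```

View pics/w12.png

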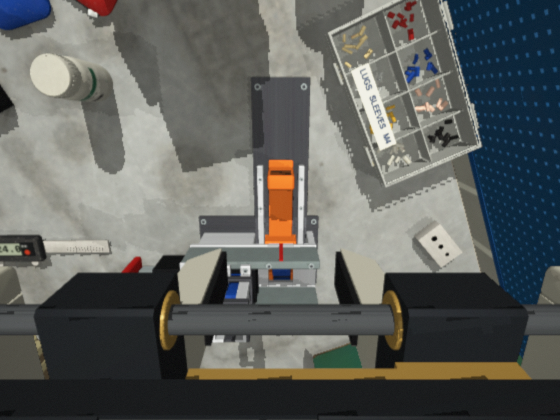

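Emit:
carry_out:
  motion:
    - [0.4,0.5,0,60,0]
    - [0.4,0.5,0,120,0]
    - [0.4,0.5,0,170,0]
    - [0.4,0.5,0,205,0]
    - [0.4,0.5,0,208,0]
    - [0.4,0.5,0,208,0]
    - [0.4,0.5,0,208,0]
    - [0.4,0.5,0,208,0]

```text
time: 17.35
tool_pos: [619.0, 95.7, 36.3]
tcp_rot: [3.136, -0.001, 1.446]
contact_force: [0.6, 0.2, -0.2]
grip_width: 55.1
```

```bash
python3 - <<'E'
from go import *
delta(F(0,100.5,32))
E
```

```text
delta [-0.  -0.9  4.3] toolY angle -7.15 pos [619.   95.7  36.3] t 17.35 F [ 0.6  0.2 -0.2] w 55.14460989619997
```

Emit:
carry_out:
  motion:
    - [0.4,0,-1,4,0]
    - [0.9,0,-1,4,0]
    - [0.9,0,-1,4,0]
    - [0.9,0,-1,4,0]
    - [0.9,0,-1,4,0]
    - [0.9,0,-1,4,0]
    - [0.9,0,-1,4,0]

```text
time: 18.23
tool_pos: [618.1, 95.8, 32.3]
tcp_rot: [3.136, -0.001, 1.446]
contact_force: [0.4, 0.5, 0.6]
grip_width: 27.5
```

```bash
python3 - <<'E'
from go import *
o=bot.get_obs();print(inF(o['tool_pos']));delta(F(0,180.5,32))
E
```

```text
(np.float64(-0.05761393444055507), np.float64(100.5631495410449))
delta [79.9  0.1  0.4] toolY angle -7.15 pos [618.1  95.8  32.3] t 18.225 F [0.4 0.5 0.6] w 27.497555487784183
```

Emit:
carry_out:
  motion:
    - [0.9,5,0,0,0]
    - [0.9,14,0,0,0]
    - [0.9,25,0,0,0]
    - [0.9,36,0,0,0]
    - [0.9,47,0,0,0]
    - [0.9,58,0,0,0]
    - [0.9,68,0,0,0]
    - [0.9,76,0,0,0]
    - [0.9,80,0,0,0]
    - [0.9,80,0,0,0]

```text
time: 19.48
tool_pos: [628.1, 175.9, 32.3]
tcp_rot: [3.136, -0.002, 1.446]
contact_force: [0.6, 1.2, -0.5]
grip_width: 27.8
```

Emit:
carry_out:
  motion:
    - [0.9,0,0,0,0]
    - [0.9,0,0,0,0]

```text
time: 19.73
tool_pos: [628.1, 175.8, 32.4]
tcp_rot: [3.135, -0.002, 1.446]
contact_force: [-0.4, 2.0, -0.8]
grip_width: 27.9
```

```bash
python3 - <<'E'
from go import *
o=bot.get_obs();print(inF(o['tool_pos']));delta(F(0,180.7,32))
c=snap('wrist','w13')
print(proj(c,F(-31.4,205,6)),proj(c,F(31.4,205,6)),proj(c,F(0,195,11)),proj(c,F(0,188,58)))
cv2.imwrite('pics/w13z.png',cv2.resize(c['color'][160:310,200:360,::-1],None,fx=4,fy=4,interpolation=cv2.INTER_CUBIC))
E
```

```text
(np.float64(-0.022387024822997148), np.float64(181.2435634439439))
delta [-0.5  0.   0.4] toolY angle -7.16 pos [628.1 175.8  32.4] t 19.725 F [-0.4  2.  -0.8] w 27.89025089271704
[224.76048455 208.98845837] [335.63991339 208.69534486] [280.30920926 228.54155615] [280.82781589 282.76618255]
```

View pics/w13z.png

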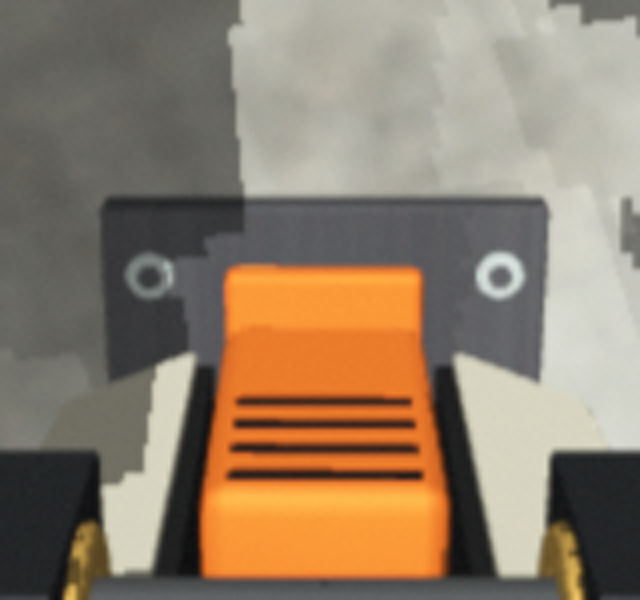

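Emit:
carry_out:
  motion:
    - [0.9,-0.5,0,0,0]
    - [0.9,-1,0,0,0]
    - [0.9,-1,0,0,0]
    - [0.9,-1,0,0,0]

```text
time: 20.27
tool_pos: [628.0, 174.8, 32.3]
tcp_rot: [3.136, -0.002, 1.446]
contact_force: [0.9, 0.0, -0.4]
grip_width: 28.0
```

Emit:
carry_out:
  motion:
    - [0,0,0,0,0]
    - [0,0,0,0,0]
    - [0,0,0,0,0]
    - [0,0,0,0,0]
    - [0,0,0,-50,0]
    - [0,0,0,-110,0]
    - [0,0,0,-170,0]
    - [0,0,0,-230,0]
    - [0,0,0,-250,0]
    - [0,0,0,-250,0]

```text
time: 21.52
tool_pos: [627.0, 174.6, 284.3]
tcp_rot: [3.132, -0.003, 1.446]
contact_force: [-0.0, 0.4, -0.4]
grip_width: 92.1
```

```bash
python3 - <<'E'
from go import *
delta(F(-12,-5,290))
E
```

```text
delta [-184.8  -10.9   -6.4] toolY angle -7.16 pos [627.  174.6 284.3] t 21.525 F [-0.   0.4 -0.4] w 92.13931106662692
```

Check alignment from above as before.

Emit:
carry_out:
  motion:
    - [0.3,-50,-3,-6,0]
    - [0.6,-100,-6,-6,0]
    - [0.9,-150,-9,-6,0]
    - [1,-185,-11,-6,0]
    - [1,-185,-11,-6,0]

```text
time: 22.15
tool_pos: [592.0, -9.9, 287.6]
tcp_rot: [3.135, -0.003, 1.442]
contact_force: [0.2, -0.2, -0.4]
grip_width: 46.2
```

```bash
python3 - <<'E'
from go import *
c=snap('wrist','w14')
delta(F(-205,0,220))
im=cv2.imread('pics/w14.png')
cv2.imwrite('pics/w14a.png',cv2.resize(im[110:260,210:350],None,fx=5,fy=4,interpolation=cv2.INTER_CUBIC))
cv2.imwrite('pics/w14b.png',cv2.resize(im[10:110,240:340],None,fx=6,fy=6,interpolation=cv2.INTER_CUBIC))
E
```

```text
delta [   5.3 -192.9   66.5] toolY angle -7.29 pos [592.3  -8.4 287.8] t 22.2 F [ 0.5  0.6 -0.5] w 42.5326649382
```

View pics/w14a.png

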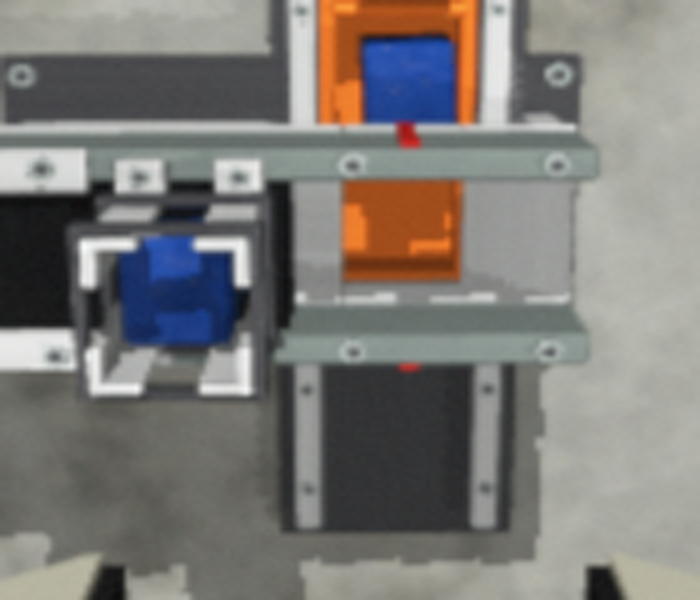

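View pics/w14b.png

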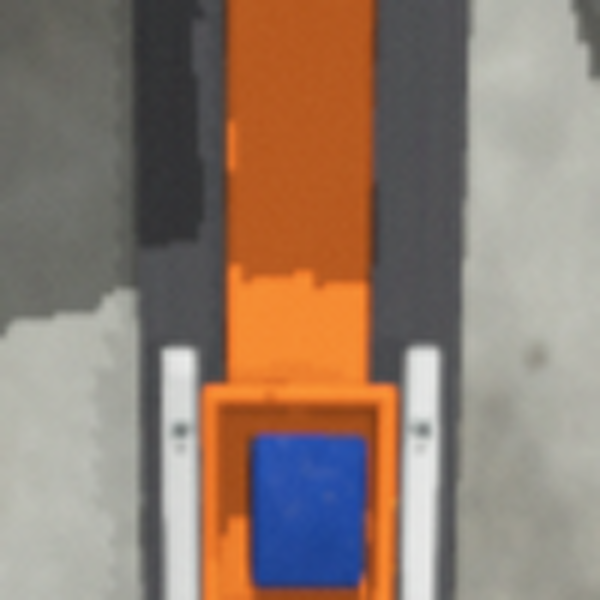

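```bash
python3 - <<'E'
from fit import *
np.set_printoptions(suppress=True,precision=2)
c=dict(np.load('pics/w14.npz'))
A=lambda X,Y:(210+(X+.5)/5-.5,110+(Y+.5)/4-.5)
B=lambda X,Y:(240+(X+.5)/6-.5,10+(Y+.5)/6-.5)
k=lambda x,y,z:(lambda p:(x,y,z))
t=lambda x,y,z:(lambda p:(x,y+p[3],z))
obs=[(*A(282,531),k(-31.4,-116,6)),(*A(511,531),k(31.4,-116,6)),(*A(343,282),k(-13.5,-15.5,55)),(*A(462,281),k(13.5,-15.5,55)),
(*B(203,383),t(-19,62,28)),(*B(398,383),t(19,62,28)),(*B(218,402),t(-15,58,28)),(*B(380,402),t(15,58,28))]
p,r=fit(c,obs,[606,-4,-.124,40],0)
print(p,np.degrees(p[2]));print(r)
E
```

```text
[605.2   -4.49  -0.12  40.39] -7.045250471310601
[[ 0.25  0.21]
 [-0.37 -0.17]
 [ 0.33 -0.06]
 [-0.3   0.01]
 [-0.6  -0.19]
 [ 0.37 -0.4 ]
 [ 0.46  0.39]
 [-0.2   0.21]]
```

Emit:
carry_out:
  motion:
    - [1,0,-25,0,-10]
    - [1,1,-50,0,-20]
    - [1,2,-75,0,-30]
    - [1,3,-100,10,-40]
    - [1,4,-125,20,-50]
    - [1,5,-150,35,-60]
    - [1,5,-175,50,-70]
    - [1,5,-193,66,-80]
    - [1,5,-193,66,-90]
    - [1,5,-193,66,-90]

```text
time: 23.45
tool_pos: [401.7, 22.2, 219.9]
tcp_rot: [3.138, 0.006, 3.014]
contact_force: [-0.1, 0.0, -0.6]
grip_width: 0.4
```

```bash
python3 - <<'E'
from go import *
delta(F(-190,0,105))
E
```

```text
delta [-14.9  -1.  115. ] toolY angle 82.71 pos [401.7  22.2 219.9] t 23.45 F [-0.1  0.  -0.6] w 0.4479388460444499
```

Emit:
carry_out:
  motion:
    - [1,-2,-1,40,0]
    - [1,-8,-1,90,0]
    - [1,-14,-1,115,0]
    - [1,-14,-1,115,0]
    - [1,-14,-1,115,0]

```text
time: 24.08
tool_pos: [416.7, 20.0, 105.7]
tcp_rot: [3.137, 0.007, 3.013]
contact_force: [0.4, 0.4, 0.4]
grip_width: 0.6
```

```bash
python3 - <<'E'
from go import *
delta(F(-122.5,0,105))
E
```

```text
delta [-67.9  -0.1   1.2] toolY angle 82.64 pos [416.7  20.  105.7] t 24.075 F [0.4 0.4 0.4] w 0.5700436017599546
```

Emit:
carry_out:
  motion:
    - [1,-12,0,0,0]
    - [1,-20,0,0,0]
    - [1,-28,0,0,0]
    - [1,-36,0,0,0]
    - [1,-44,0,0,0]
    - [1,-52,0,0,0]
    - [1,-60,0,0,0]
    - [1,-66,0,0,0]
    - [1,-68,0,0,0]

```text
time: 25.2
tool_pos: [482.6, 11.6, 105.9]
tcp_rot: [3.137, 0.002, 3.013]
contact_force: [-7.8, 1.8, 5.7]
grip_width: 0.5
```

Emit:
carry_out:
  motion:
    - [1,-3,0,0,0]
    - [1,-5,0,0,0]
    - [1,-5,0,0,0]
    - [1,-5,0,0,0]

```text
time: 25.7
tool_pos: [484.0, 11.5, 105.7]
tcp_rot: [3.138, -0.006, 3.013]
contact_force: [-13.9, 1.2, 10.2]
grip_width: 0.3
```

```bash
python3 - <<'E'
from go import *
o=bot.get_obs();print(inF(o['tool_pos']),o['contact_force'])
c=snap('top','top15');W=cloud(c)
cv2.imwrite('pics/top15z.png',cv2.resize(cv2.imread('pics/top15.png')[150:260,175:335],None,fx=5,fy=5,interpolation=cv2.INTER_CUBIC))
print(W[178:188,256:266,2].round(0))
E
```

```text
(np.float64(-122.57306794694972), np.float64(0.22243522881403344)) [-13.90352723   1.19119261  10.24911744]
[[27. 33. 28. 33. 28. 52. 56. 58. 58. 56.]
 [43. 50. 44. 22. 28. 33. 31. 28. 29. 28.]
 [46. 46. 45. 49. 47. 48. 49. 48. 46. 19.]
 [46. 44. 47. 49. 44. 46. 48. 49. 45. 45.]
 [46. 47. 42. 49. 47. 48. 46. 48. 45. 45.]
 [44. 48. 47. 48. 50. 47. 47. 48. 46. 93.]
 [44. 44. 48. 48. 47. 46. 47. 49. 46. 93.]
 [93. 48. 44. 49. 50. 45. 49. 49. 48. 92.]
 [90. 92. 90. 91. 93. 92. 91. 90. 93. 95.]
 [88. 93. 89. 89. 92. 90. 90. 93. 92. 91.]]
```

View pics/top15z.png

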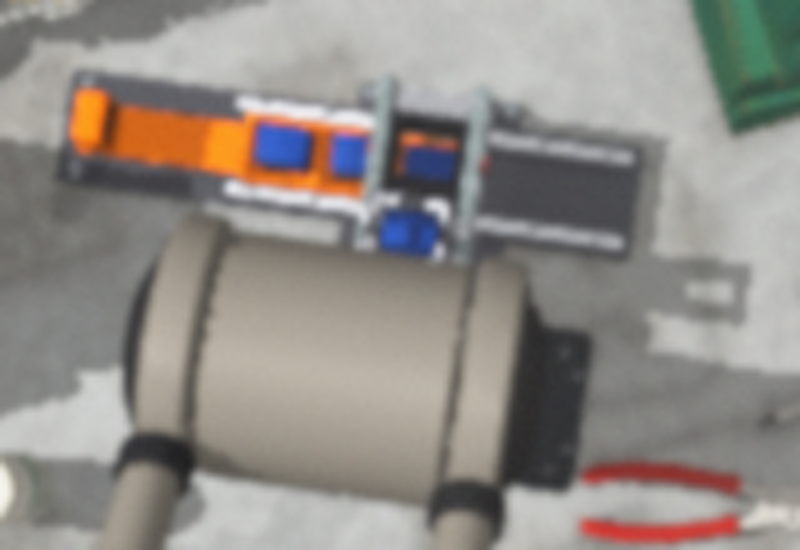

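Relay seated (top at z≈47). Retract.

Emit:
carry_out:
  motion:
    - [1,10,0,0,0]
    - [1,25,0,0,0]
    - [1,40,0,0,0]
    - [1,60,0,0,0]
    - [1,78,0,0,0]
    - [1,78,0,-50,0]
    - [1,78,0,-110,0]
    - [1,78,0,-130,0]
    - [1,78,0,-130,0]

```text
time: 26.88
tool_pos: [408.6, 20.6, 237.6]
tcp_rot: [3.138, -0.001, 3.013]
contact_force: [-0.1, 0.1, -0.4]
grip_width: 0.3
```

```bash
python3 - <<'E'
from go import *
c=snap('top','top16');snap('side','side16');W=cloud(c)
cv2.imwrite('pics/top16z.png',cv2.resize(cv2.imread('pics/top16.png')[150:260,175:335],None,fx=5,fy=5,interpolation=cv2.INTER_CUBIC))
cv2.imwrite('pics/side16z.png',cv2.resize(cv2.imread('pics/side16.png')[180:310,200:350],None,fx=5,fy=4.5,interpolation=cv2.INTER_CUBIC))
for u,v in [(231,179),(244,181),(260,182),(257,196),(250,240)]: print((u,v),np.nanmedian(W[v-1:v+2,u-1:u+2,2]))
print(bot.get_obs()['contact_force'],bot.get_obs()['time'])
E
```

```text
(231, 179) 46.70447683939801
(244, 181) 46.42423926071251
(260, 182) 44.6796622857064
(257, 196) 93.58714995892592
(250, 240) 128.61943339600919
[-0.509327   -0.83201782 -0.07608806] 26.975
```

View pics/top16z.png

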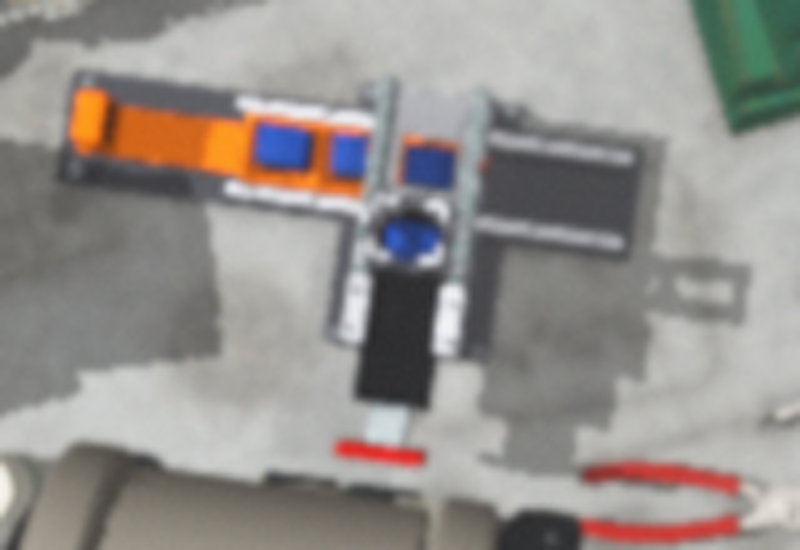

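View pics/side16z.png

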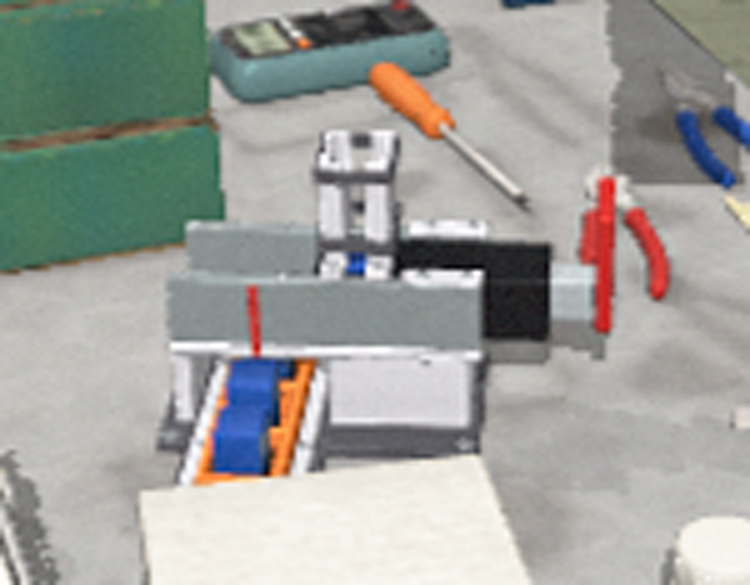

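View pics/top16.png

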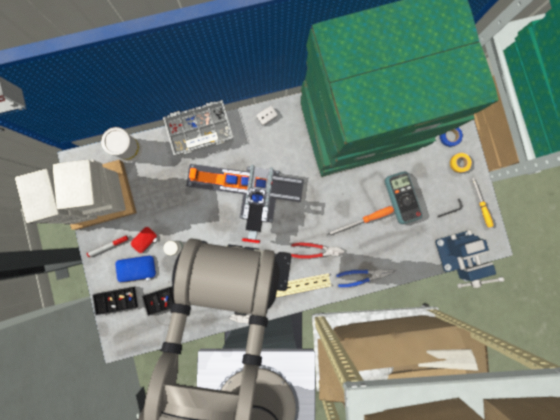

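```bash
python3 -c "
from plant import bot
print(bot.close_job())"
```

```text
the job is handed in; nothing more can be done
None
```

The job is done and handed in after about 27 s of the 61 s allowed. I drew the tray to about -40 mm and pushed the pad fully in, which dropped the first relay into the left pocket. After the slide sprang back, I drew the tray to about +40 mm and did the same for the right pocket.

**Last checks:**
- **Tray:** the last pictures show three relays standing in the tray, with their tops at 45–47 mm where 45 mm is expected. The relay in the middle pocket was not shifted.
- **Feeder:** the last relay sits in the bore with its top at about 93 mm. The red pad is back where it started.
- **Other things:** the other things on the bench look unmoved, and the arm is clear of everything. The push force stayed under about 20 N.

**Disagreements:**
- The first feeder position, taken from the plate ends in the top picture, was several mm off the one from the wrist camera. I used the wrist camera.
- After the first draw, the wrist camera put the tray at -41.7 mm, so I moved it back 1.4 mm before pushing. I checked that correction only roughly, in the top picture. The second position measured +40.4 mm.

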